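# Open up the slide rule bay

### The job

In the pulled-out drawer, open up the bay that holds the ivory-white pocket slide rule so that a longer rule will fit: press down the brass release key on that bay's ratchet stop and, keeping the key down with your fingertips, push the stop along its bar away from the slide rule until it is fully home against the end block, then let the key spring back up and draw clear. Nothing is to be grasped or lifted; do not ram or force the stop, leave the like stop in the compass bay alone, and leave the loose things lying where they are.

Things in the scene. Friction and masses are not known exactly. Their poses are not given: they have to be found in the camera images.
- rule_bay: The bay to work on, fixed in the drawer: walnut plank 100 (x) x 340 (y) x 10 mm with a groove along y for the rule and, at x = -30 mm, a steel toothed bar along y. Origin: centre of its underside, on the drawer floor 12 mm above the table; z up. +y is the way the stop is pushed back, to the bar's end block (top at 46 mm). The bays are alike but for contents; which is nearer the robot varies.
- rule_key_top (a point): Centre of the top face of the slide rule bay's release key: flat brass pad 30 x 30 mm on top of the stop's carriage, 60 mm above the bay's origin (72 mm above the table) when up. It is pressed straight down and travels with the stop. Around it nothing on the stop is higher than 46 mm above the bay's origin except the thumb post.
- rule_post (a point): Centre of the pushing face of that stop's thumb post, 75 mm above the bay's origin: dark upright steel plate 36 mm wide, 10 mm thick, top 88 mm above the bay's origin. It stands on the +y side of the key; its face looks to the bay's -y, 21 mm from the key's centre (6 mm past the key's edge), so fingertips resting on the key push the stop by this face.
- rule_stop (a joint): Position of the slide rule bay's stop along its bar, m, growing as it is pushed back (bay +y). Starts within 3 mm of 0; home against the end block at 0.098. Dark steel carriage 40 x 60 mm with a flat arm over the groove. With the key up its pawl lets it move towards the rule only; with the key held down it slides at about 3 N.
- rule_key (a joint): How far the slide rule bay's release key is pressed, m: 0 up, 0.009 down on a hard stop. Sprung: 2 N to start, 4.3 N at the bottom; the pawl clears the teeth from about 0.005 on. It springs up when let go; with the stop home the pawl drops into the last gap and the key comes fully up.
- spare_bay: The other, like bay, which holds the drafting compass (same make and axes as rule_bay; its bay centre is 150 mm from the other's, across the bars). Leave its stop and key alone.
- spare_stop (a joint): Position of the compass bay's stop along its bar, m, same meaning; not to be moved.
- spare_key (a joint): How far the compass bay's release key is pressed, m, same meaning; not to be pressed.
- drawer: Walnut drawer, fixed, pulled out of its low cabinet: tray 364 (x) x 444 (y) mm, walls 12 mm thick and 55 mm high, floor 12 mm above the table; the cabinet, 92 mm high, begins 185 mm from the origin on the +x side. Origin on the table under the tray's centre; same axes as the bays.
- slide_rule: Loose ivory-white pocket slide rule, 34 x 125 x 10 mm, lying along the groove of rule_bay between the fixed fence and the stop, with some mm of gap at its ends. Origin: centre of its underside. Leave it.
- compass: Loose chrome drafting compass, about 28 x 120 x 9 mm, lying in the groove of spare_bay. Origin on its underside, near its middle. Leave it.
- cursor_frame: Loose clear acrylic cursor frame, 36 x 48 x 6 mm, on the drawer floor between the bays. Origin: centre of its underside. Leave it.
- eraser: Loose dark eraser, 22 x 50 x 12 mm, on the drawer floor between the bays. Origin: centre of its underside. Leave it.
- protractor: Loose green half-round protractor, 100 mm wide, 4 mm thick, at the back of the drawer. Leave it.
- magnifier: Loose brass-hinged magnifier, 46 x 98 x 8 mm, at the back of the drawer. Leave it.

How it is judged (in metres and radians):
On the way, in this order (a step that is already met when the one before it is completed fails the run):
1. the release key is pressed while the stop is still at its start (value of joint rule_key above 0.0045 m and value of joint rule_stop below 0.012 m), for 0.05 s.
2. the stop is pushed home (value of joint rule_stop above 0.0935 m), for 0.1 s.
At the end, for the whole second after the job is handed in: The slide rule bay's stop is home against the end block (within 4.5 mm), its key has sprung back up (within 2 mm), the slide rule lies within 12 mm of where it lay and the compass bay's stop has not been moved (value of joint rule_stop above 0.0935 m and value of joint rule_key below 0.002 m and distance of slide_rule from where it was at the start of the episode below 0.012 m and value of joint spare_stop between -0.007 and 0.008 m); the robot touches nothing.
It fails at once if a loose thing is lifted, carried or pushed away (slide rule moved over 12 mm, others over 15 mm) (distance of slide_rule from where it was at the start of the episode above 0.012 m or distance of any of compass, cursor_frame, eraser, protractor, magnifier from where it was at the start of the episode above 0.015 m).
It fails at once if the compass bay's key is pressed or its stop moved (value of joint spare_key above 0.004 m or value of joint spare_stop above 0.008 m or value of joint spare_stop below -0.007 m).
It fails at once if the slide rule bay or its stop is rammed or forced (over 70 N) (contact force between any of the fingers, the arm and rule_bay above 70 N).
It also fails if it takes over 38 s, if anything falls off the work surface, if the arm or the gripper's body presses on something with over 40 N, if the wrist force passes 120 N, or if a joint passes its speed limit or range.

### The arm

A 6-joint arm with a two-finger parallel gripper is mounted at the origin on the work surface. World frame = base frame: x ahead of the robot, y to its left, z up, the work surface at z = 0. Lengths are in mm, angles in rad, forces in N, time in s.
With the tool pointing down it reaches from about 275 to 750 mm from the base axis. Payload 10.2 kg.
Tool frame: the origin (TCP) lies midway between the tips of the shut fingers; the grasp point (between the pads) lies 19 mm behind it; z points along the fingers, y is the line along which they close (so a half turn about z gives the same grasp; the last joint's range is limited). The gripper opens to 85 mm and grips with 20 to 120 N. Pads are 22 mm wide; open, the fingers measure 114 mm over their backs; the gripper's body (76 mm by 85 mm) begins 54 mm behind the grasp point. The pads swing forward as they close: fully open they stand 13 mm farther back than shut.
Start: joints at [-1.357, 0.313, 1.498, -0, 1.331, -0.223], TCP at [222.086, -475.72, 231.294] pointing down, gripper open.
Joint ranges: [-2.94, 2.94], [-0.97, 2.17], [0.19, 2.56], [-1.23, 4.37], [0.02, 3.11], [-2.88, 2.88]. Speed limits (rad/s): [2.39, 2.39, 3.01, 3.14, 3.14, 3.14].

### API

Orientations are given as a unit quaternion [w, x, y, z].
In Python, from rig import ctrl gives the robot as it stands.
- The arm moves only by the tool send_rows, never from a script. Its argument "targets" is a list of rows, each an object with "offset": the shift along the world's x, y, z in cm, a list of three; "spin": the turn about the world's z in rad. A call has 1 to 8 rows; each row is the pose to reach, as a shift and turn from the pose commanded when the call began; what a row does not reach only later rows make up. A row lasts 1/12 s, in which the tool goes at most 41.7 mm and 7.16 degrees, less where a joint would pass 70% of its speed; a pose out of reach is approached as far as the arm can. A call with a gripper value outside its range is refused whole. "grip" is the opening, from 0 (shut) to 1 (fully open), set as the call begins (left out, the last holds). The fingers move at their own pace and stop on an object; "squeeze" is the grip in N (left out, the last holds). Time passes only in rows, so rows that repeat a pose let the fingers close. It gives the time, the measured TCP pose, the force, the opening and the grip force at its end, in the units of the state.
- ctrl.sense(): the state, without advancing time (a new reading comes with each control period).
- ctrl.capture(name): name is "scene" or "top" or "wrist"; returns (picture, depth): 480x640x3 uint8, red, green, blue; 480x640 float32, mm along the optical axis (not along the pixel's ray), 0 where there is no reading.
- ctrl.calibration(name): a dict with "fx", "fy", "cx", "cy" (pixels), "view" (4x4, takes a point from world to camera coordinates); the wrist camera has in their place "mount" (4x4, takes a point from camera to tool coordinates, whose origin is the TCP and whose axes are the flange's). Camera axes: x right, y down, z forward; pixel columns grow to the right and rows downward; lengths in mm; the calibration is good to about 2 mm. A picture is of the moment at which its call begins: read the wrist's pose just before it. calibration takes no time and is no camera call.
- ctrl.finish_job(): hands the job in; it is judged then, once.
Trained networks look in the newest picture that a camera, given by its name, has taken for a name from the list of things; names that differ only in an ending like _2 or _b are one class to them, and where a whole thing is asked for, a point or a joint stands for the part that bears it (a point fixed in the world has none). Each returns a list of dicts, best first, with "conf" (0 to 1); they miss things now and then, are a little off and sometimes report something else, mostly with a low value. They report only what shows in the picture. A call takes as long as a camera call.
- ctrl.search_frame(camera, query): "box" ([left, top, right, bottom] in pixels, round what is visible of it).
- ctrl.place_of(camera, query): "uv" ([column, row] in pixels: a listed point, or the origin of a listed thing).
The state is a dict: "time_s": time; "joints": joint angles; "dq": joint speeds; "tau": joint torques, N m; "eef_pos": TCP position; "ee_rot": TCP orientation; "force": force on the tool from outside, world axes, zero at the start; "wrist_torque": the same for the moment, N m; "grip_width": opening from 0.0 (shut) to 1.0 (fully open); "grip_force": force on a finger pad.
Only numpy, scipy, OpenCV 4.12 (cv2) and the standard library are available. Lean on these libraries where they do the work, as an engineer would, in place of code of your own. Each camera call takes 0.05 s, during which the arm holds its last target. There are 200 camera calls.

## Working session

There is one attempt and no reset: what is moved stays moved. The work goes in short steps, Python scripts to look and compute and a tool call to move; the robot and the scene stay as the last step left them, time stands still between calls to the robot, and variables do not carry over. Pictures are saved under pics/ and viewed, at most 10 in all, crops included, and the job is handed in when it is done.

Besides the shell and the picture viewer there is one more tool, called after "Request:" as name([rows], argument=value, ...), one row to a line, values as JSON. send_rows: Moves the arm, as the interface text tells. Its arguments: {"type":"object","properties":{"targets":{"type":"array"},"grip":{"type":"number"},"squeeze":{"type":"number"}},"required":["targets"]}

```bash
mkdir -p pics
cat > h.py <<'E'
import numpy as np, cv2
from rig import ctrl
from scipy.spatial.transform import Rotation as R
def T_cw(name, st=None):
    c=ctrl.calibration(name)
    if 'view' in c: return c, np.linalg.inv(np.array(c['view']))
    T=np.eye(4); q=st['ee_rot']; T[:3,:3]=R.from_quat([q[1],q[2],q[3],q[0]]).as_matrix(); T[:3,3]=st['eef_pos']
    return c, T@np.array(c['mount'])
def px(c,T,u,v,d):
    p=np.array([(u-c['cx'])/c['fx']*d,(v-c['cy'])/c['fy']*d,d,1]); return (T@p)[:3]
def onz(c,T,u,v,z):
    a=px(c,T,u,v,1.); o=T[:3,3]; return o+(a-o)*(z-o[2])/(a[2]-o[2])
E
python3 - <<'E'
from h import *
st=ctrl.sense(); print({k:st[k] for k in('time_s','eef_pos','ee_rot','grip_width')})
for n in('top',):
    im,d=ctrl.capture(n); cv2.imwrite(f'pics/{n}1.png',im[:,:,::-1]); c,T=T_cw(n)
    for q in('rule_key_top','rule_post','rule_bay','spare_bay','slide_rule','compass','drawer'):
        for r in ctrl.place_of(n,q)[:2]:
            u,v=r['uv']; dd=d[int(v),int(u)]
            z={'rule_key_top':72,'rule_post':87,'drawer':0}.get(q,14)
            print(n,q,round(r['conf'],2),np.round([u,v]),np.round(px(c,T,u,v,dd)),np.round(onz(c,T,u,v,z)))
E
```

```text
{'time_s': 0.0, 'eef_pos': array([ 222.02124894, -475.45692062,  230.72251235]), 'ee_rot': array([-6.70074841e-04,  9.76244840e-01,  2.16669250e-01,  2.37258986e-06]), 'grip_width': 0.9983955630963768}
top rule_key_top 0.69 [298. 349.] [484.  41.  73.] [484.  41.  72.]
top rule_post 0.64 [279. 349.] [483.  67. 102.] [483.  68.  87.]
top rule_bay 0.57 [291. 334.] [508.  53.  20.] [508.  54.  14.]
top rule_bay 0.21 [346. 294.] [572. -33.  23.] [573. -33.  14.]
top spare_bay 0.79 [314. 242.] [657.  21.  24.] [659.  21.  14.]
top slide_rule 0.56 [355. 330.] [515. -47.  34.] [516. -48.  14.]
top drawer 0.66 [303. 270.] [608.  37.  37.] [612.  38.   0.]
```

View pics/top1.png

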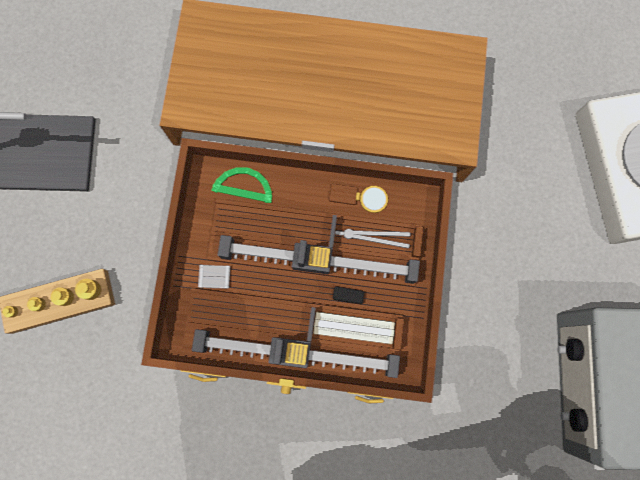

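The top view shows the rule bay nearest the robot. Its key is at about (298,352), its post at (278,350) and its end block at (199,341). +y of the bay points left in the image, about -0.11 rad of yaw. I'll move above the key, turn the tool and shut the fingers.

Request:
send_rows([
  {"offset": [13,26,0],"spin": 0.51},
  {"offset": [13,26,0],"spin": 0.51},
  {"offset": [13,26,0],"spin": 0.51},
  {"offset": [13,26,0],"spin": 0.51},
  {"offset": [13,26,0],"spin": 0.51},
  {"offset": [13,26,0],"spin": 0.51},
  {"offset": [13,26,0],"spin": 0.51},
  {"offset": [13,26,0],"spin": 0.51},
], grip=0)

```text
time_s: 1.07
eef_pos: [354.0, -210.5, 231.6]
ee_rot: [-0.0, 0.889, 0.459, 0.001]
force: [0.6, -1.1, 0.4]
grip_width: 0.002
grip_force: 0.0
```

Request:
send_rows([
  {"offset": [13,25,0],"spin": 0.51},
  {"offset": [13,25,0],"spin": 0.51},
  {"offset": [13,25,0],"spin": 0.51},
  {"offset": [13,25,0],"spin": 0.51},
  {"offset": [13,25,0],"spin": 0.51},
  {"offset": [13,25,0],"spin": 0.51},
  {"offset": [13,25,0],"spin": 0.51},
  {"offset": [13,25,0],"spin": 0.51},
])

```text
time_s: 1.73
eef_pos: [483.5, 38.2, 231.1]
ee_rot: [-0.0, 0.745, 0.667, 0.001]
force: [1.0, -0.5, -0.4]
grip_width: 0.0
grip_force: 0.0
```

Run:
```python
from h import *
st=ctrl.sense(); print({k:np.round(st[k],3) for k in('time_s','eef_pos','ee_rot','grip_width','joints','force')})
n='wrist'
im,d=ctrl.capture(n); cv2.imwrite(f'pics/w1.png',im[:,:,::-1]); c,T=T_cw(n,st)
for q,z in(('rule_key_top',72),('rule_post',87),('rule_bay',12)):
    for r in ctrl.place_of(n,q)[:2]:
        u,v=r['uv']; dd=d[min(479,int(v)),min(639,int(u))]
        print(q,round(r['conf'],2),np.round([u,v]),np.round(px(c,T,u,v,dd)),np.round(onz(c,T,u,v,z)))
# bright-yellow key pixels at z 66..78
v,u=np.mgrid[:480,:640]; P=np.stack([(u-c['cx'])/c['fx']*d,(v-c['cy'])/c['fy']*d,d],-1)@T[:3,:3].T+T[:3,3]
m=(abs(P[...,2]-72)<7)&(d>0)&(np.hypot(P[...,0]-484,P[...,1]-41)<45)
print(m.sum()); 
if m.sum()>50:
    print(np.median(P[m],0),cv2.minAreaRect(P[m][:,:2].astype(np.float32)))
# top-camera bar direction: pts between z 30..50 
np.savez('w1.npz',P=P,im=im)
```

```text
{'time_s': np.float64(1.733), 'eef_pos': array([483.466,  38.228, 231.104]), 'ee_rot': array([-0.   ,  0.745,  0.667,  0.001]), 'grip_width': np.float64(0.0), 'joints': array([-1.640e-01,  2.240e-01,  1.614e+00,  1.000e-03,  1.303e+00,
       -5.500e-02]), 'force': array([ 0.962, -0.484, -0.355])}
rule_key_top 0.58 [309. 213.] [475.  41.  71.] [475.  41.  72.]
rule_post 0.68 [311. 194.] [480.  62.  97.] [479.  60.  87.]
rule_bay 0.94 [340. 188.] [507.  51.  19.] [507.  50.  12.]
1171
[476.29076963  43.6735175   70.72045145] ((476.905029296875, 49.30145263671875), (45.536766052246094, 34.86746597290039), 83.89100646972656)
```

View pics/w1.png

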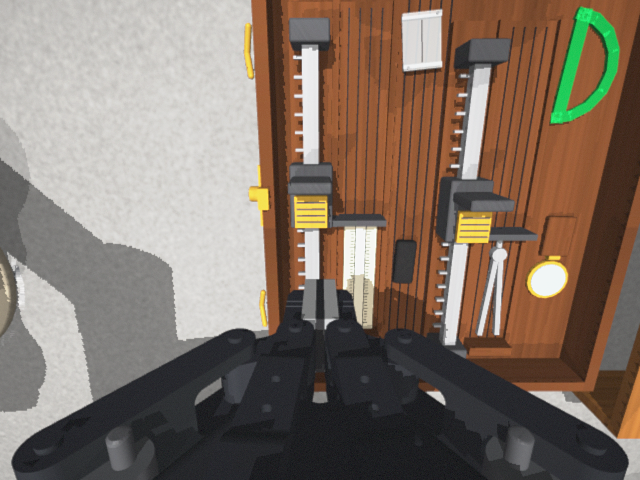

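The wrist view shows the key at about (311,212), the post just above it, and the end block at (310,32). I'll refine the key centre and bar direction by colour and depth.

Run:
```python
from h import *
z=np.load('w1.npz'); P=z['P']; im=z['im']
hsv=cv2.cvtColor(im,cv2.COLOR_RGB2HSV)
def rep(n,m):
    p=P[m].astype(np.float32); print(n,m.sum(),np.median(p,0),cv2.minAreaRect(p[:,:2]))
k=cv2.inRange(hsv,(18,100,120),(35,255,255))>0; w=np.zeros_like(k); w[190:235,285:335]=1
m=k&w&(abs(P[...,2]-71)<5); v,u=np.where(m); print(u.min(),u.max(),v.min(),v.max()); rep('key',m)
b=cv2.inRange(hsv,(0,0,170),(180,40,255))>0; w[:]=0; w[48:162,302:320]=1; w[234:280,302:320]=1
m=b&w; rep('bar',m); p=P[m][:,:2].astype(np.float32); print(cv2.fitLine(p,cv2.DIST_HUBER,0,.01,.01).ravel())
w[:]=0; w[15:55,285:335]=1; m=w&(abs(P[...,2]-58)<6); rep('endblock',m)
w[:]=0; w[155:200,285:335]=1; m=w&(P[...,2]>90); rep('post',m)
```

```text
294 326 196 227Traceback (most recent call last):
  File "<stdin>", line 7, in <module>
  File "<stdin>", line 5, in rep
cv2.error: OpenCV(4.12.0) /io/opencv/modules/imgproc/src/convhull.cpp:143: error: (-215:Assertion failed) total >= 0 && (depth == CV_32F || depth == CV_32S) in function 'convexHull'
```

Run:
```python
from h import *
z=np.load('w1.npz'); P=z['P']; im=z['im']
hsv=cv2.cvtColor(im,cv2.COLOR_RGB2HSV)
def rep(n,m):
    p=np.ascontiguousarray(P[m],np.float32); print(n,m.sum(),np.median(p,0),cv2.minAreaRect(p[:,:2].copy()) if len(p) else '')
k=cv2.inRange(hsv,(18,100,120),(35,255,255))>0; w=np.zeros_like(k); w[190:235,285:335]=1
rep('key',k&w&(abs(P[...,2]-71)<5))
b=cv2.inRange(hsv,(0,0,170),(180,40,255))>0; w[:]=0; w[48:162,302:320]=1; w[234:280,302:320]=1
m=b&w; rep('bar',m); p=P[m][:,:2].astype(np.float32).copy(); print(cv2.fitLine(p,cv2.DIST_HUBER,0,.01,.01).ravel())
w[:]=0; w[15:55,285:335]=1; rep('endblock',w&(abs(P[...,2]-58)<6))
w[:]=0; w[155:200,285:335]=1; rep('post',w&(P[...,2]>90))
```

```text
key 886 [476.17944   41.739098  70.61734 ] ((475.5765075683594, 41.349327087402344), (29.417339324951172, 29.15397071838379), 84.11514282226562)
bar 2416 [483.05005  115.82829   46.553856] ((478.404541015625, 72.09675598144531), (214.7900390625, 17.00606346130371), 83.34825897216797)
[1.0701991e-01 9.9425685e-01 4.8160324e+02 9.5974991e+01]
endblock 1023 [491.74854  189.66077   56.313545] ((491.7190246582031, 189.83517456054688), (18.048131942749023, 33.24110412597656), 83.56578826904297)
post 603 [479.35855  67.75378  98.29886] ((480.7567138671875, 86.99503326416016), (50.00659942626953, 35.82355499267578), 83.57182312011719)
```

Request:
send_rows([
  {"offset": [-0.7,0.3,-4],"spin": 0},
  {"offset": [-0.7,0.3,-8],"spin": 0},
  {"offset": [-0.7,0.3,-12],"spin": 0},
  {"offset": [-0.7,0.3,-14],"spin": 0},
  {"offset": [-0.7,0.3,-14],"spin": 0},
  {"offset": [-0.7,0.3,-14],"spin": 0},
  {"offset": [-0.7,0.3,-14],"spin": 0},
])

```text
time_s: 2.52
eef_pos: [476.1, 36.4, 93.1]
ee_rot: [0.001, 0.747, 0.665, 0.001]
force: [-0.5, -0.1, 0.6]
grip_width: 0.001
grip_force: 0.0
```

Run:
```python
from h import *
st=ctrl.sense(); print({k:np.round(st[k],3) for k in('time_s','eef_pos','dq','force')})
im,d=ctrl.capture('wrist'); cv2.imwrite('pics/w2.png',im[:,:,::-1])
c,T=T_cw('wrist',st)
v,u=np.mgrid[:480,:640]; P=np.stack([(u-c['cx'])/c['fx']*d,(v-c['cy'])/c['fy']*d,d],-1)@T[:3,:3].T+T[:3,3]
k=cv2.inRange(cv2.cvtColor(im,cv2.COLOR_RGB2HSV),(18,100,100),(35,255,255))>0
m=k&(abs(P[...,2]-71)<6)&(np.hypot(P[...,0]-476,P[...,1]-41)<30)
p=P[m].astype(np.float32); print(len(p),np.median(p,0),cv2.minAreaRect(p[:,:2].copy()))
```

```text
{'time_s': np.float64(2.517), 'eef_pos': array([476.062,  36.448,  93.058]), 'dq': array([ 0.008, -0.011, -0.007,  0.002, -0.002,  0.001]), 'force': array([-0.475, -0.073,  0.628])}
1655 [475.77484   42.782616  70.55905 ] ((475.7449951171875, 40.59616470336914), (25.61102294921875, 30.01822280883789), 84.64590454101562)
```

View pics/w2.png

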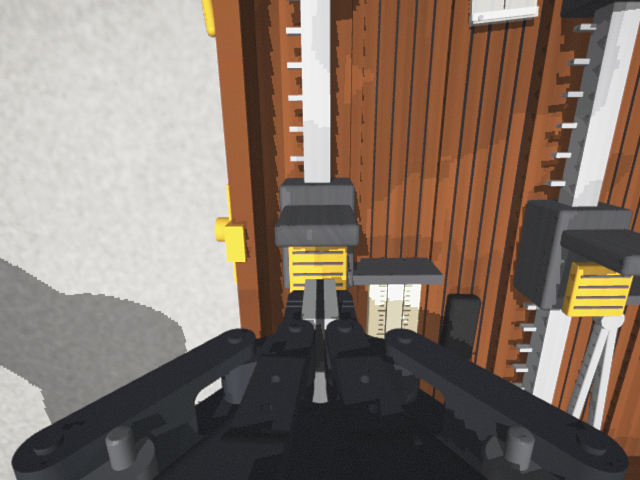

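The fingertip is over the near edge of the key, with its tip at (320,285) and the key spanning rows 247–292. I'll shift 6 mm along +y and press gently.

Request:
send_rows([
  {"offset": [0,0.6,0],"spin": 0},
  {"offset": [0,0.6,-0.8],"spin": 0},
  {"offset": [0,0.6,-1.6],"spin": 0},
  {"offset": [0,0.6,-2.0],"spin": 0},
  {"offset": [0,0.6,-2.3],"spin": 0},
  {"offset": [0,0.6,-2.5],"spin": 0},
  {"offset": [0,0.6,-2.7],"spin": 0},
  {"offset": [0,0.6,-2.7],"spin": 0},
])

```text
time_s: 3.23
eef_pos: [475.0, 43.4, 64.1]
ee_rot: [-0.0, 0.746, 0.666, -0.0]
force: [-1.5, 1.8, 4.3]
grip_width: 0.002
grip_force: 1.8
```

Request:
send_rows([
  {"offset": [0,0.0,-0.05],"spin": 0},
  {"offset": [0,0.0,-0.05],"spin": 0},
  {"offset": [0,0.0,-0.05],"spin": 0},
])

```text
time_s: 3.48
eef_pos: [475.0, 43.4, 63.9]
ee_rot: [-0.0, 0.746, 0.666, -0.0]
force: [-1.9, 1.9, 4.0]
grip_width: 0.002
grip_force: 1.9
```

The key is about 8 mm down. I'll push along the bar, starting with a short probe.

Request:
send_rows([
  {"offset": [0.04,0.4,0],"spin": 0},
  {"offset": [0.09,0.8,0],"spin": 0},
  {"offset": [0.13,1.2,0],"spin": 0},
  {"offset": [0.17,1.6,0],"spin": 0},
  {"offset": [0.21,2.0,0],"spin": 0},
  {"offset": [0.26,2.4,0],"spin": 0},
  {"offset": [0.3,2.8,0],"spin": 0},
  {"offset": [0.32,3.0,0],"spin": 0},
])

```text
time_s: 4.15
eef_pos: [478.5, 73.8, 63.8]
ee_rot: [0.0, 0.746, 0.666, 0.0]
force: [-0.0, -2.2, 3.3]
grip_width: -0.005
grip_force: 1.9
```

Run:
```python
from h import *
st=ctrl.sense()
im,d=ctrl.capture('wrist'); cv2.imwrite('pics/w3.png',im[:,:,::-1])
c,T=T_cw('wrist',st)
v,u=np.mgrid[:480,:640]; P=np.stack([(u-c['cx'])/c['fx']*d,(v-c['cy'])/c['fy']*d,d],-1)@T[:3,:3].T+T[:3,3]
m=(abs(P[...,2]-98)<4)&(abs(P[...,0]-480)<22)&(P[...,1]>45)&(P[...,1]<150)&(u>270)&(u<370)&(v<275)
p=P[m].astype(np.float32); print(st['force'],len(p),np.median(p,0),cv2.minAreaRect(p[:,:2].copy()))
```

```text
return _methods._mean(a, axis=axis, dtype=dtype,
  ret = um.true_divide(
```

View pics/w3.png

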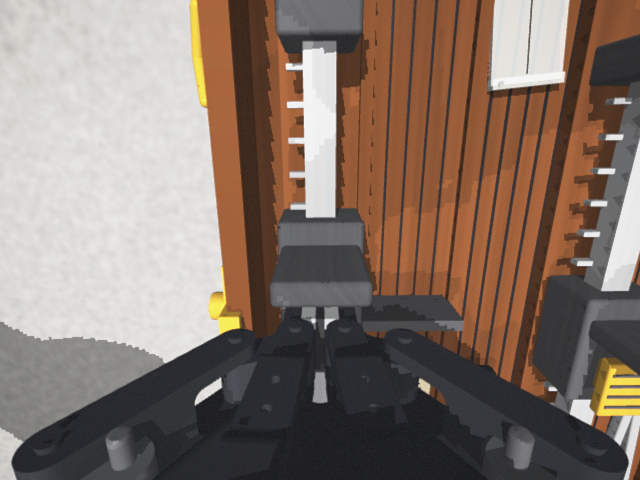

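The post (rows 247–305) is against the fingertips and the stop is travelling with them, about 22 mm so far. About 75 mm remains.

Request:
send_rows([
  {"offset": [0.06,0.6,0],"spin": 0},
  {"offset": [0.13,1.2,0],"spin": 0},
  {"offset": [0.19,1.8,0],"spin": 0},
  {"offset": [0.26,2.4,0],"spin": 0},
  {"offset": [0.32,3.0,0],"spin": 0},
  {"offset": [0.39,3.6,0],"spin": 0},
  {"offset": [0.45,4.2,0],"spin": 0},
  {"offset": [0.48,4.5,0],"spin": 0},
])

```text
time_s: 4.87
eef_pos: [483.1, 119.1, 63.8]
ee_rot: [-0.0, 0.746, 0.666, 0.0]
force: [0.5, -3.1, 4.3]
grip_width: -0.003
grip_force: 2.1
```

Request:
send_rows([
  {"offset": [0.04,0.4,0],"spin": 0},
  {"offset": [0.09,0.8,0],"spin": 0},
  {"offset": [0.13,1.2,0],"spin": 0},
  {"offset": [0.17,1.6,0],"spin": 0},
  {"offset": [0.21,2.0,0],"spin": 0},
  {"offset": [0.24,2.2,0],"spin": 0},
  {"offset": [0.26,2.4,0],"spin": 0},
  {"offset": [0.26,2.4,0],"spin": 0},
])

```text
time_s: 5.53
eef_pos: [485.7, 142.7, 63.8]
ee_rot: [-0.0, 0.746, 0.666, 0.0]
force: [-0.0, 0.5, 3.4]
grip_width: 0.004
grip_force: 1.9
```

Request:
send_rows([
  {"offset": [0.02,0.15,0],"spin": 0},
  {"offset": [0.03,0.3,0],"spin": 0},
  {"offset": [0.04,0.4,0],"spin": 0},
  {"offset": [0.05,0.5,0],"spin": 0},
  {"offset": [0.06,0.6,0],"spin": 0},
  {"offset": [0.06,0.6,0],"spin": 0},
])

```text
time_s: 6.03
eef_pos: [486.3, 148.4, 63.8]
ee_rot: [-0.0, 0.746, 0.666, 0.0]
force: [-0.6, -1.7, 3.4]
grip_width: 0.001
grip_force: 1.9
```

Request:
send_rows([
  {"offset": [0.01,0.1,0],"spin": 0},
  {"offset": [0.02,0.2,0],"spin": 0},
  {"offset": [0.02,0.2,0],"spin": 0},
  {"offset": [0.02,0.2,0],"spin": 0},
])

```text
time_s: 6.37
eef_pos: [486.5, 150.4, 63.8]
ee_rot: [-0.0, 0.746, 0.666, 0.0]
force: [-0.1, -2.0, 3.7]
grip_width: 0.003
grip_force: 1.9
```

Request:
send_rows([
  {"offset": [0.01,0.1,0],"spin": 0},
  {"offset": [0.02,0.2,0],"spin": 0},
  {"offset": [0.02,0.2,0],"spin": 0},
  {"offset": [0.02,0.2,0],"spin": 0},
])

```text
time_s: 6.7
eef_pos: [486.6, 151.6, 63.8]
ee_rot: [0.0, 0.746, 0.666, -0.001]
force: [-1.2, -7.4, 5.2]
grip_width: 0.002
grip_force: 4.4
```

Request:
send_rows([
  {"offset": [0.01,0.1,0],"spin": 0},
  {"offset": [0.01,0.1,0],"spin": 0},
  {"offset": [0.01,0.1,0],"spin": 0},
])

```text
time_s: 6.95
eef_pos: [486.6, 151.8, 63.8]
ee_rot: [0.001, 0.746, 0.666, -0.001]
force: [-1.4, -13.2, 6.3]
grip_width: -0.0
grip_force: 7.8
```

The stop is home: the force rises and it no longer moves. I'll relax the push and lift straight up.

Request:
send_rows([
  {"offset": [-0.01,-0.15,0],"spin": 0},
  {"offset": [-0.02,-0.25,0.2],"spin": 0},
  {"offset": [-0.02,-0.3,0.6],"spin": 0},
  {"offset": [-0.02,-0.3,1.2],"spin": 0},
  {"offset": [-0.05,-0.5,2.5],"spin": 0},
  {"offset": [-0.05,-0.5,5],"spin": 0},
  {"offset": [-0.05,-0.5,9],"spin": 0},
  {"offset": [-0.05,-0.5,12],"spin": 0},
])

```text
time_s: 7.62
eef_pos: [486.0, 148.4, 186.3]
ee_rot: [0.0, 0.746, 0.666, 0.0]
force: [1.0, -0.2, 1.4]
grip_width: 0.0
grip_force: 0.0
```

Request:
send_rows([
  {"offset": [-1,-6,2],"spin": 0},
  {"offset": [-1,-6,2],"spin": 0},
  {"offset": [-1,-6,2],"spin": 0},
  {"offset": [-1,-6,2],"spin": 0},
])

```text
time_s: 7.95
eef_pos: [476.1, 87.8, 204.3]
ee_rot: [0.0, 0.747, 0.665, 0.0]
force: [0.5, 0.5, -0.4]
grip_width: -0.002
grip_force: 0.0
```

Run:
```python
from h import *
st=ctrl.sense(); print(st['eef_pos'],st['force'])
im,d=ctrl.capture('wrist'); cv2.imwrite('pics/w4.png',im[:,:,::-1])
c,T=T_cw('wrist',st)
v,u=np.mgrid[:480,:640]; P=np.stack([(u-c['cx'])/c['fx']*d,(v-c['cy'])/c['fy']*d,d],-1)@T[:3,:3].T+T[:3,3]
k=cv2.inRange(cv2.cvtColor(im,cv2.COLOR_RGB2HSV),(18,100,100),(35,255,255))>0
m=k&(abs(P[...,2]-69)<9)&(np.hypot(P[...,0]-486,P[...,1]-139)<40)
p=P[m].astype(np.float32); print(len(p),np.median(p,0),cv2.minAreaRect(p[:,:2].copy()))
```

```text
[476.12181255  87.80259374 204.27298812] [ 0.53555783  0.54473976 -0.3661782 ]
1303 [486.61414 140.63481  70.53009] ((486.3863830566406, 140.08547973632812), (29.901689529418945, 29.694246292114258), 84.45034790039062)
```

View pics/w4.png

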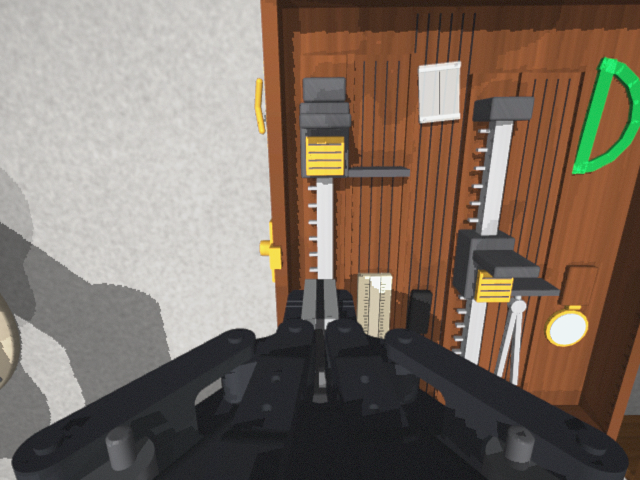

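The picture shows the stop against the end block, with the carriage touching it at about (325,103). The key at (325,157) is up at the same height as before and has moved about 99 mm. The slide rule and the compass stop look untouched, so I'm handing in.

```bash
python3 -c "
from rig import ctrl
print(ctrl.finish_job())"
```

```text
the job is handed in; nothing more can be done
None
```

The slide rule bay's stop is home against its end block with the key sprung back up; the arm is clear, the other things look undisturbed, and the job is handed in (no verdict came back).

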